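Wind the paint carousel round with its freewheel handle

TASK

The sloping paint carousel is turned by the black T-handle in its middle, through a freewheel that grips in one direction only, and nobody knows which way it was left set: looking down on the tray, swing the handle about 40 degrees clockwise of its parked position (bar in line with the red pointer), then about 40 degrees anticlockwise of it, to find out. Then wind it to and fro until the blue paint pan stands right at the red pointer, swing the handle back to its parked position without dragging the pan away again, and let go. Work only with the handle: do not touch the paint tray, and leave the other things on the table where they are.

Things in the scene. Friction and masses are not known exactly. Their poses are not given: they have to be found in the camera images.
- handle (a joint): Angle of the T-handle, rad, clockwise positive looking down on the tray; 0 = parked, bar in line with the red pointer; stops at -1.3 and +1.3. A hidden pawl makes it grip the carousel one way only (either way, different each time); the other way it clicks round loosely (0.03 N m) and the carousel stays still. 24 teeth: after each reversal up to 0.27 rad of lost motion, then they turn together.
- carousel (a joint): Angle of the paint carousel, rad, clockwise positive like the handle; 0 or a whole turn (6.283) = the blue pan stands at the red pointer. It starts roughly opposite, turns without end, stays where it is left (friction 0.14 N m; flicked fast it runs on by a few hundredths of a rad) and is driven only by the handle.
- grip (a point): Middle of the handle's black bar, on the turning axis. Bar 110 mm long, 16 wide, 22 deep along the axis, white band at the end next to the pointer. Turns with the handle: z = turning axis, out of the tray, leaning 0.55 rad (31.5 degrees) from vertical to the stand's front; x along the bar to the white end. Bar's underside is 27 mm above the grey cap (120 mm across, part of the handle).
- blue_pan (a point): Centre of the face of the blue paint pan (37 mm across), 82 mm from the turning axis; turns with the tray. The other seven pans are yellow, green, orange, black, white, brown and dark red.
- pan_stop (a point): Fixed point where the centre of the blue pan must come to stand: 82 mm from the axis, just inside the tip of the red pointer, at the top (far) edge of the sloping board.
- paint_tray: White round tray, 210 mm across, 10 mm thick, with eight pans 8 mm high near its rim; the visible part of the carousel. Its face lies 68 mm below the bar's middle. Origin at the centre of its underside, z along the turning axis. Not to be touched.
- stand: Fixed wooden stand with a sloping board 290 by 260 mm under the carousel; origin on the table under the carousel's centre, x pointing from its low front edge to its high back edge, z up. The tray's centre is 125 mm above the table, the board's back edge about 200 mm.
- gesso_jar: White jar, 80 mm across, 90 mm high, loose beside the stand; origin at the centre of its underside. Bystander.
- paint_tube: Lying metal paint tube, 120 mm long, 34 mm high, loose beside the stand; origin under its middle. Bystander.
- brush: Flat brush 190 mm long, lying in front of the stand; origin under its middle. Bystander.
- red_cup: Red cup, 84 mm across, 110 mm high; origin at the centre of its underside. Bystander.
- water_bottle: Grey bottle, 68 mm across, 210 mm high; origin at the centre of its underside. Bystander.
- sketch_block: Paper block 130 x 90 x 18 mm lying flat; origin at the centre of its underside. Bystander.
- palette_knife: Palette knife 200 mm long, lying flat; origin under its middle. Bystander.

How it is judged:
On the way, in this order (a step that is already met when the one before it is completed fails the run):
1. the handle has been swung at least 30 degrees clockwise of its parked position (value of joint handle above 0.52 rad), for 0.1 s.
2. then at least 30 degrees anticlockwise of it (value of joint handle below -0.52 rad), for 0.1 s.
At the end, for the whole second after the job is handed in: The centre of the blue pan is within 9 mm of its place at the red pointer, the handle is parked within 9 degrees of the pointer's line, and both are at rest and released (distance between blue_pan and pan_stop below 0.009 m and value of joint handle between -0.16 and 0.16 rad and velocity of joint handle between -0.05 and 0.05 rad/s and velocity of joint carousel between -0.05 and 0.05 rad/s); the robot touches nothing.
It fails at once if the fingers or arm touch the paint tray (contact force between any of the fingers, the arm and paint_tray above 1 N).
It fails at once if another thing on the table is shifted more than 30 mm (distance of any of gesso_jar, paint_tube, brush, red_cup, water_bottle, sketch_block, palette_knife from where it was at the start of the episode above 0.03 m).
It also fails if it takes over 51 s, if anything falls off the work surface, if the arm or the gripper's body presses on something with over 40 N, if the wrist force passes 120 N, or if a joint passes its speed limit or range.

ROBOT

A 7-joint arm with a two-finger parallel gripper is mounted at the origin on the work surface. World frame = base frame: x ahead of the robot, y to its left, z up, the work surface at z = 0. Lengths are in m, angles in rad, forces in N, time in s.
With the tool pointing down it reaches from about 0.425 to 0.825 m from the base axis. Payload 3.6 kg.
Tool frame: the origin (TCP) lies midway between the tips of the shut fingers; the grasp point (between the pads) lies 19 mm behind it (ctrl.tcp_to_grasp is the distance from the TCP to the grasp point, in m); x points along the fingers, y is the direction in which the jaws open and shut, and the axes are right-handed (so a half turn about x gives the same grasp; the last joint's range is limited). The gripper opens to 93 mm and grips with 3 to 60 N. Pads are 15 mm wide; open, the fingers measure 128 mm over their backs; the gripper's body (75 mm by 188 mm) begins 65 mm behind the grasp point.
Start: joints at [-0.026, 0.615, -0.013, 1.423, 0.008, 1.103, -0.04], TCP at [0.65, 0, 0.219] pointing down, gripper open.
Joint ranges: [-3.12, 3.12], [-0.3, 2.06], [-1.34, 1.32], [0.26, 2.42], [-1.36, 4.5], [0.01, 1.98], [-2.84, 2.84]. Speed limits (rad/s): [2.79, 2.79, 3.14, 3.14, 3.14, 3.14, 3.14].

INTERFACE

Orientations are given as a unit quaternion [w, x, y, z].
In Python, from workcell import ctrl gives the robot as it stands. The module is installed in compiled form; this text tells all that it offers.
- The arm moves only by the tool drive_tool, never from a script. Its argument "rows" is a list of rows, each an object with "gripper": the gripper command: -1 is fully open, 1 is shut, values between are in proportion; "dp": the shift along the world's x, y, z in m, a list of three; "rot": the turn, a rotation vector about the world's x, y, z in degrees, a list of three. A call has 1 to 20 rows; each row shifts and turns the pose as measured when the row begins; what a row does not reach is not made up. A row lasts 1/8 s, in which the tool goes at most 62.5 mm and 10.7 degrees, less where a joint would pass 70% of its speed; a pose out of reach is approached as far as the arm can. A call with a gripper value outside its range is refused whole. The fingers move at their own pace and stop on an object; "squeeze" is the grip in N (left out, the last holds). Time passes only in rows, so rows that do not move let the fingers close. It gives the time, the measured TCP pose, the force and the opening at its end, in the units of the state.
- ctrl.state(): the state, without advancing time (a new reading comes with each control period).
- ctrl.read_camera(name): name is "scene" or "side" or "wrist"; returns a dict with "image" (400x640x3 uint8, red, green, blue), "z_map" (400x640 float32, m along the optical axis (not along the pixel's ray), 0 where there is no reading), "fx", "fy", "cx", "cy" (pixels), "k1" (the pictures are not rectified: a ray, as slopes to the right and down, at radius r is drawn at 1 + k1 r^2 times it, then the intrinsics apply), "eye" and "orientation" of the camera in the world; the wrist camera has in their place "tool_from_camera" (4x4, takes a point from camera to tool coordinates, whose origin is the TCP and whose axes are the tool frame's). Camera axes: x right, y down, z forward; pixel columns grow to the right and rows downward; lengths in m; the calibration is good to about 2 mm. A picture is of the moment at which its call begins: read the wrist's pose just before it.
- ctrl.close_job(): hands the job in, once; it reports no verdict.
The state is a dict: "time": time; "qpos": joint angles; "joint_velocities": joint speeds; "joint_efforts": joint torques, N m; "ee_pos": TCP position; "tcp_rot": TCP orientation; "wrist_force": force on the tool from outside, world axes, zero at the start; "ft_torque": the same for the moment, N m; "opening": opening from 0.0 (shut) to 1.0 (fully open).
Only numpy, scipy, OpenCV 4.12 (cv2) and the standard library are available. Lean on these libraries where they do the work, as an engineer would, in place of code of your own. Each camera call takes 0.05 s, during which the arm holds its last target.

## Working session

There is one attempt and no reset: what is moved stays moved. The work goes in short steps, Python scripts to look and compute and a tool call to move; the robot and the scene stay as the last step left them, time stands still between calls to the robot, and variables do not carry over. Pictures are saved under pics/ and viewed, and the job is handed in when it is done.

Besides the shell and the picture viewer there is one more tool, called as a command line: name --argument value ..., lists and objects as JSON in quotes. drive_tool: Moves the arm, as the interface text tells. Its arguments: {"type":"object","properties":{"rows":{"type":"array"},"squeeze":{"type":"number"}},"required":["rows"]}

```bash
mkdir -p pics; cat > h.py <<'E'
import numpy as np,cv2
from scipy.spatial.transform import Rotation as R
from workcell import ctrl
def q2R(q): return R.from_quat([q[1],q[2],q[3],q[0]])
def cam(name):
    s=ctrl.state(); c=ctrl.read_camera(name)
    if name=="wrist":
        T=np.eye(4);T[:3,:3]=q2R(s['tcp_rot']).as_matrix();T[:3,3]=s['ee_pos']
        M=T@np.array(c['tool_from_camera'])
    else:
        M=np.eye(4)
        o=np.array(c['orientation'])
        M[:3,:3]=q2R(o).as_matrix() if o.size==4 else o.reshape(3,3)
        M[:3,3]=c['eye']
    c['M']=M
    return c
def cloud(c):
    K=np.array([[c['fx'],0,c['cx']],[0,c['fy'],c['cy']],[0,0,1.]])
    h,w=c['z_map'].shape
    u,v=np.meshgrid(np.arange(w),np.arange(h))
    p=cv2.undistortPoints(np.stack([u,v],-1).reshape(-1,1,2).astype(float),K,np.array([c['k1'],0,0,0.])).reshape(h,w,2)
    z=c['z_map']
    P=np.dstack([p[...,0]*z,p[...,1]*z,z])
    W=P@c['M'][:3,:3].T+c['M'][:3,3]
    W[z==0]=np.nan
    return W
def proj(c,X):
    K=np.array([[c['fx'],0,c['cx']],[0,c['fy'],c['cy']],[0,0,1.]])
    Mi=np.linalg.inv(c['M']); P=np.atleast_2d(X)@Mi[:3,:3].T+Mi[:3,3]
    return cv2.projectPoints(P.reshape(-1,1,3),np.zeros(3),np.zeros(3),K,np.array([c['k1'],0,0,0.]))[0].reshape(-1,2)
def save(c,n): cv2.imwrite('pics/'+n,cv2.cvtColor(c['image'],cv2.COLOR_RGB2BGR))
E
python3 - <<'E'
from h import *
s=ctrl.state();print(s)
for n in ["scene","side","wrist"]:
    c=cam(n);save(c,n+"0.png");print(n,c['M'].round(3).tolist(),c['fx'],c['k1']);np.save(n+'0.npy',cloud(c));np.save(n+'0i.npy',c['image'])
E
```

```text
{'time': 0.0, 'qpos': array([-0.0264716 ,  0.61593471, -0.01260856,  1.42487429,  0.00810755,
        1.10340268, -0.04041896]), 'joint_velocities': array([-0.00164276,  0.0007178 ,  0.00076585, -0.00158524, -0.00057672,
        0.00096541,  0.00067274]), 'joint_efforts': array([ 5.37042069e-04, -4.58937871e+01,  2.08912762e-01, -1.65743172e+01,
       -6.11085235e-02,  2.03703978e-02,  2.53581929e-04]), 'ee_pos': array([ 6.49213734e-01, -1.58279883e-05,  2.17479308e-01]), 'tcp_rot': array([-0.49937361, -0.49934146, -0.50063358,  0.50064971]), 'wrist_force': array([ 0.32123568, -0.62204069, -0.41012857]), 'ft_torque': array([-0.01120532,  0.01502252,  0.01189351]), 'opening': 1.0016400051063263}
scene [[-0.406, 0.733, -0.546, 1.381], [0.914, 0.327, -0.24, 0.372], [0.003, -0.597, -0.803, 1.352], [0.0, 0.0, 0.0, 1.0]] 453.9991429546259 -0.1293745401278177
side [[0.828, -0.425, 0.364, 0.144], [-0.56, -0.623, 0.547, -0.606], [-0.006, -0.657, -0.754, 0.998], [0.0, 0.0, 0.0, 1.0]] 367.0346223253361 -0.08655714176700877
wrist [[1.0, 0.001, -0.002, 0.65], [0.001, -0.969, -0.249, 0.068], [-0.002, 0.249, -0.969, 0.385], [0.0, 0.0, 0.0, 1.0]] 338.6582162223776 0.008358415241304814
```

View pics/scene0.png

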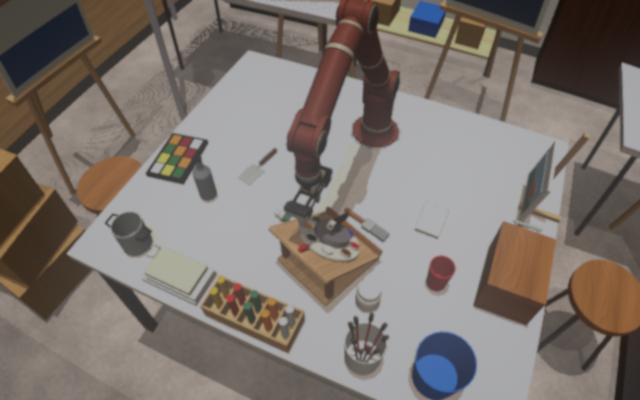

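View pics/side0.png

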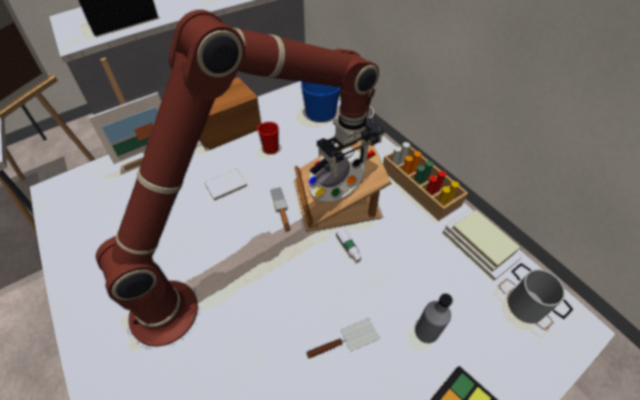

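View pics/wrist0.png

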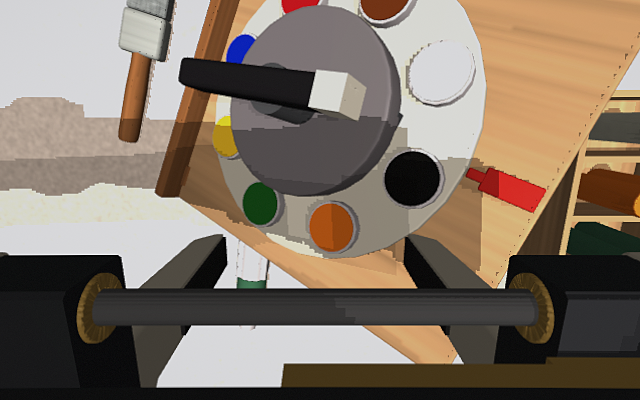

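Wrist picture: bar from (180,72) to its white end (360,95), tray around (350,130), red pointer at (470,172)-(545,195), and the blue pan at (240,50), roughly opposite. Next I measure the geometry.

```bash
python3 - <<'E'
from h import *
W=np.load('wrist0.npy');I=np.load('wrist0i.npy').astype(int)
m=lambda u,v:W[v,u].round(4).tolist()
for n,(u,v) in dict(whiteend=(325,92),whiteend2=(335,80),barblack=(250,80),bar2=(190,75),cap=(300,170),cap2=(260,140),tray=(440,120),tray2=(360,200),tray3=(390,230),ptip=(471,173),pend=(540,195),pmid=(505,185),black=(412,178),white=(440,70),blue=(238,50),orange=(330,228),board=(560,60),boardedgeback=(600,90)).items(): print(n,m(u,v))
# board plane: wood pixels
P=W.reshape(-1,3);C=I.reshape(-1,3)
red=(C[:,0]>150)&(C[:,1]<60)&(C[:,2]<70)
uu,vv=np.meshgrid(range(640),range(400))
sel=red&(uu.ravel()>455)&(uu.ravel()<550)&(vv.ravel()>160)&(vv.ravel()<215)
Q=P[sel];Q=Q[~np.isnan(Q).any(1)];print('red',len(Q),Q.mean(0),Q.min(0),Q.max(0))
# cap plane
def plane(box):
    u0,u1,v0,v1=box;Q=W[v0:v1,u0:u1].reshape(-1,3);Q=Q[~np.isnan(Q).any(1)]
    c=np.median(Q,0)
    for _ in range(5):
        c=Q.mean(0);n=np.linalg.svd(Q-c)[2][2];d=abs((Q-c)@n);Q=Q[d<max(.002,0.9*d.max()*0.5)]
    n*=np.sign(n[2]);print(box,c.round(4),n.round(4),'tilt',np.arccos(n[2]),'az',np.degrees(np.arctan2(n[1],n[0])),d.std());return c,n
plane((270,340,135,180));plane((520,600,30,140));plane((430,475,105,140))
E
```

```text
whiteend [0.6538, 0.0783, 0.2254]
whiteend2 [0.6581, 0.0832, 0.2278]
barblack [0.6163, 0.0855, 0.203]
bar2 [0.5783, 0.0902, 0.1808]
cap [0.6397, 0.0345, 0.171]
cap2 [0.6117, 0.0519, 0.1508]
tray [0.7241, 0.0655, 0.176]
tray2 [0.6796, 0.0129, 0.1636]
tray3 [nan, nan, nan]
ptip [0.7383, 0.0363, 0.1934]
pend [0.767, 0.0278, 0.2118]
pmid [0.7532, 0.0312, 0.2028]
black [0.7074, 0.0318, 0.1848]
white [0.7202, 0.0931, 0.1796]
blue [0.5887, 0.1176, 0.0982]
orange [0.6595, -0.0059, 0.1666]
board [0.7844, 0.0976, 0.1832]
boardedgeback [0.7982, 0.0808, 0.1977]
red 1162 [0.75843392 0.02848439 0.20672676] [0.73780526 0.01889194 0.19272211] [0.76918317 0.03939556 0.213838  ]
(270, 340, 135, 180) [0.6422 0.0426 0.1705] [-0.4849  0.1972  0.852 ] tilt 0.5509275618336562 az 157.87475591849338 0.00033930141170413576
(520, 600, 30, 140) [0.7936 0.0823 0.1769] [0.7076 0.2508 0.6606] tilt 0.8492347480678545 az 19.515254942601324 0.0005762358724654624
(430, 475, 105, 140) [0.7299 0.0642 0.1799] [-0.4882  0.1963  0.8504] tilt 0.5540759524153546 az 158.09440397107912 0.0004279692117882299
```

```bash
cat > geo.py <<'E'
from h import *
n=np.array([-.4849,.1972,.852]);
az=np.radians(157.95);t=.55
n=np.array([np.sin(t)*np.cos(az),np.sin(t)*np.sin(az),np.cos(t)])
e=np.array([-np.cos(t)*np.cos(az),-np.cos(t)*np.sin(az),np.sin(t)]) # upslope to pointer
f=np.cross(n,e)
B=np.array([e,f,n])
E
python3 - <<'E'
from geo import *
W=np.load('wrist0.npy');I=np.load('wrist0i.npy').astype(int)
P=(W.reshape(-1,3)-W[170,300])@B.T;C=I.reshape(-1,3);ok=~np.isnan(P).any(1);P=P[ok];C=C[ok]
uu,vv=[a.ravel()[ok] for a in np.meshgrid(range(640),range(400))]
print('tray h',np.median(P[(uu>430)&(uu<475)&(vv>105)&(vv<140),2]), 'ptip',[ ((W[v,u]-W[170,300])@B.T).round(4) for u,v in[(471,173),(540,195)]])
s=(vv<200)&(P[:,2]>.04)&(P[:,2]<.056);T=P[s]
print(len(T),T.min(0),T.max(0),np.median(T[:,2]))
rect=cv2.minAreaRect((T[:,:2]*1e4).astype(np.float32));print(rect)
# cap circle
s=(abs(P[:,2])<.003)&(vv<235)&(uu>200)&(uu<420);T=P[s][:,:2];c=cv2.minEnclosingCircle((T*1e4).astype(np.float32));print(c)
# pans
for nm,f_ in dict(blue=lambda r,g,b:(b>120)&(r<80)&(g<90),orange=lambda r,g,b:(r>180)&(g>80)&(g<140)&(b<60),green=lambda r,g,b:(r<40)&(g>60)&(b<50),yellow=lambda r,g,b:(r>150)&(g>120)&(b<60)).items():
    s=f_(*C.T)&(vv<255)&(uu>200)&(uu<400)&(abs(P[:,2]+.028)<.02);print(nm,s.sum(),P[s].mean(0))
E
```

```text
tray h -0.030281396111932306 ptip [array([ 0.089 ,  0.0387, -0.0284]), array([ 0.124 ,  0.0416, -0.0282])]
6049 [-0.07422882  0.0213753   0.04000212] [0.03640599 0.0563049  0.05081723] 0.048682419565015254
((-191.97821044921875, 385.9306945800781), (1106.4913330078125, 169.71188354492188), 10.172966003417969)
((-193.2353973388672, 388.26287841796875), 601.6371459960938)
blue 503 [-0.10465081  0.05919437 -0.02114073]
orange 0 [nan nan nan]
green 888 [-0.03489866 -0.04143308 -0.02109615]
yellow 640 [-0.09064719 -0.00878184 -0.02109024]<stdin>:13: RuntimeWarning: Mean of empty slice.
  ret = um.true_divide(
```

```bash
cat >> geo.py <<'E'
W0=np.load('wrist0.npy')
G=W0[170,300]+B.T@np.array([-.01925,.03873,.0378])
def target(h,back=0.,sgn=1):
    # tool pose at handle angle h (cw+)
    Rz=R.from_rotvec(-n*h)
    x=-n; y=sgn*Rz.apply(f); z=np.cross(x,y)
    return G-n*(.019-back), R.from_matrix(np.c_[x,y,z])
def delta(h,back=0.,sgn=1):
    s=ctrl.state();p,Rt=target(h,back,sgn);Rc=q2R(s['tcp_rot'])
    return p-s['ee_pos'],np.degrees((Rt*Rc.inv()).as_rotvec())
def hang(sgn=1):
    s=ctrl.state();y=sgn*q2R(s['tcp_rot']).as_matrix()[:,1]
    return -np.arctan2(-(y@e),y@f)
def off():
    s=ctrl.state();T=q2R(s['tcp_rot']).as_matrix()
    return 'tcp rel (e,f,n)',(B@(s['ee_pos']-(G-.019*n))).round(4),'axis dev',np.degrees(B@np.cross(T[:,0],-n)).round(2)
E
python3 - <<'E'
from geo import *
print('G',G,'n',n,'e',e,'f',f)
print(q2R(ctrl.state()['tcp_rot']).as_matrix().round(3))
for s in(1,-1):
    d,r=delta(-.177,.08,s);print(s,d.round(4),r.round(1),np.linalg.norm(r))
E
```

```text
G [0.62070249 0.08393074 0.1932092 ] n [-0.48445611  0.19622492  0.85252452] e [ 0.79016798 -0.32005098  0.52268723] f [3.75415571e-01 9.26856596e-01 2.77555756e-17]
[[-0.002  1.     0.   ]
 [-0.     0.    -1.   ]
 [-1.    -0.002  0.   ]]
1 [-0.0582  0.0959  0.0275] [-29.7 -16.5  76. ] 83.27552240421949
-1 [-0.0582  0.0959  0.0275] [ 17.3 -31.6 -99.1] 105.39898885076421
```

drive_tool --rows '[{"gripper": -1, "dp": [-0.02, 0.0, 0.05], "rot": [0, 0, 0]}, {"gripper": -1, "dp": [-0.02, 0.01, 0.05], "rot": [-3.3, -1.83, 8.44]}, {"gripper": -1, "dp": [-0.01, 0.015, 0], "rot": [-3.3, -1.83, 8.44]}, {"gripper": -1, "dp": [-0.01, 0.015, 0], "rot": [-3.3, -1.83, 8.44]}, {"gripper": -1, "dp": [0, 0.015, 0], "rot": [-3.3, -1.83, 8.44]}, {"gripper": -1, "dp": [0, 0.015, 0], "rot": [-3.3, -1.83, 8.44]}, {"gripper": -1, "dp": [0, 0.015, 0], "rot": [-3.3, -1.83, 8.44]}, {"gripper": -1, "dp": [0, 0.015, 0], "rot": [-3.3, -1.83, 8.44]}, {"gripper": -1, "dp": [0, 0, 0], "rot": [-3.3, -1.83, 8.44]}, {"gripper": -1, "dp": [0, 0, 0], "rot": [-3.3, -1.83, 8.44]}]'

```text
time: 1.4
ee_pos: [0.5854, 0.1038, 0.317]
tcp_rot: [0.866, -0.0, 0.487, -0.111]
wrist_force: [0.5, -0.1, -0.4]
opening: 0.998
```

```bash
python3 - <<'E'
from geo import *
s=ctrl.state();print(s['time'],s['qpos'].round(3),s['ee_pos'],s['wrist_force'].round(1))
print(off(),hang());d,r=delta(-.177,.08);print(d.round(4),r.round(1))
c=cam("wrist");save(c,"w1.png");np.save('w1.npy',cloud(c));np.save('w1i.npy',c['image'])
E
```

```text
1.4 [-0.286  0.268 -0.169  1.875  0.708  0.717  0.49 ] [0.58543477 0.1037793  0.31699587] [ 0.5 -0.1 -0.4]
('tcp rel (e,f,n)', array([0.0305, 0.0052, 0.1455]), 'axis dev', array([-0.55,  0.89,  0.  ])) -0.21934067722640782
[ 0.0057 -0.0079 -0.0718] [ 1.1  0.5 -2.3]
```

View pics/w1.png

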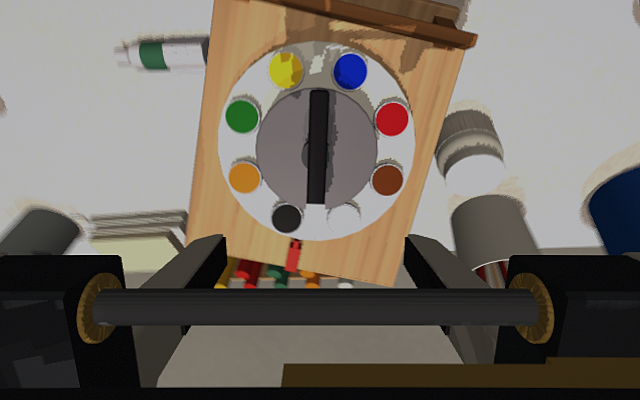

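```bash
cat >> geo.py <<'E'
def meas(c,verbose=True):
    W=cloud(c);C=c['image'].astype(int).reshape(-1,3);P=((W-G)@B.T).reshape(-1,3)
    vv=np.repeat(np.arange(400),640);ok=~np.isnan(P).any(1)&(vv<285)
    P=P[ok];C=C[ok];r=np.hypot(P[:,0],P[:,1]);o={}
    Bl=(C[:,2]>90)&(C[:,2]>2*C[:,0])&(C[:,2]>2*C[:,1])&(r<.115)&(r>.05)&(abs(P[:,2]+.06)<.012)
    if Bl.sum()>20:
        Q=P[Bl];cc,rr=cv2.minEnclosingCircle((Q[:,:2]*1e4).astype(np.float32))
        o['blue']=(Bl.sum(),Q.mean(0).round(4),(np.array(cc)/1e4).round(4),rr/1e4);x,y=np.array(cc)/1e4
        o['carousel']=-np.arctan2(y,x); o['car_mean']=-np.arctan2(Q[:,1].mean(),Q[:,0].mean())
    T=P[(abs(P[:,2]-.011)<.004)&(r<.07)]
    if len(T)>50:
        o['bar']=cv2.minAreaRect((T[:,:2]*1e4).astype(np.float32)),np.median(T[:,2])
    T=P[(abs(P[:,2]+.038)<.003)&(r<.065)]
    if len(T)>50:o['cap']=cv2.minEnclosingCircle((T[:,:2]*1e4).astype(np.float32)),np.median(T[:,2])
    T=P[(abs(P[:,2]+.068)<.004)&(r<.115)]
    if len(T)>50:o['tray']=cv2.minEnclosingCircle((T[:,:2]*1e4).astype(np.float32)),np.median(T[:,2])
    Rd=(C[:,0]>100)&(C[:,0]>3*C[:,1])&(C[:,0]>3*C[:,2])&(abs(P[:,1])<.03)&(P[:,0]>.085)
    if Rd.sum():o['pointer']=P[Rd].mean(0).round(4),P[Rd].min(0).round(4)
    return o
E
python3 - <<'E'
from geo import *
c=cam('wrist')
for k,v in meas(c).items():print(k,v)
E
```

```text
blue (np.int64(884), array([-0.0812,  0.0162, -0.0589]), array([-0.0809,  0.016 ]), 0.01613187561035156)
carousel -2.946548244720852
car_mean -2.945252822742028
bar (((2.11065673828125, -3.9922027587890625), (1097.7620849609375, 165.70469665527344), 10.3675537109375), np.float64(0.010853597118690042))
cap (((-1.666412115097046, -4.223696231842041), 596.4727783203125), np.float64(-0.03800544181619438))
tray (((50.936946868896484, 2.660191059112549), 1098.8206787109375), np.float64(-0.06794246904077925))
pointer (array([ 0.1265, -0.0004, -0.0661]), array([ 0.1059, -0.007 , -0.0804]))
```

Geometry agrees with the given sizes: bar 110x16.5 mm, cap radius 60 mm, blue pan at radius 82 mm. The handle is at about -0.18 and the carousel at about -2.95. Next I align and descend.

drive_tool --rows '[{"gripper": -1, "dp": [0.003, -0.004, -0.036], "rot": [0.6, 0.25, -1.2]}, {"gripper": -1, "dp": [0.003, -0.004, -0.036], "rot": [0.6, 0.25, -1.2]}, {"gripper": -1, "dp": [0, 0, 0], "rot": [0, 0, 0]}]'

```text
time: 1.88
ee_pos: [0.5918, 0.0943, 0.2445]
tcp_rot: [0.86, 0.025, 0.492, -0.129]
wrist_force: [-0.3, -0.5, 0.4]
opening: 0.999
```

```bash
python3 - <<'E'
from geo import *
print(off(),hang());d,r=delta(-.18,.0);print(d.round(4),r.round(1))
E
```

```text
('tcp rel (e,f,n)', array([ 0.0006, -0.0012,  0.0787]), 'axis dev', array([ 0.15, -0.12,  0.  ])) -0.1587117169874778
[ 0.0381 -0.0141 -0.0675] [-0.5  0.1  1.1]
```

drive_tool --rows '[{"gripper": -1, "dp": [0.0095, -0.0035, -0.017], "rot": [-0.3, 0, 0.5]}, {"gripper": -1, "dp": [0.0095, -0.0035, -0.017], "rot": [-0.2, 0.1, 0.5]}, {"gripper": -1, "dp": [0.0095, -0.0035, -0.017], "rot": [0, 0, 0]}, {"gripper": -1, "dp": [0.0095, -0.0035, -0.017], "rot": [0, 0, 0]}, {"gripper": -1, "dp": [0, 0, 0], "rot": [0, 0, 0]}]'

```text
time: 2.5
ee_pos: [0.6368, 0.0814, 0.1807]
tcp_rot: [0.864, 0.02, 0.488, -0.124]
wrist_force: [-0.1, 0.2, 0.8]
opening: 0.995
```

```bash
python3 - <<'E'
from geo import *
print(off(),hang(),ctrl.state()['wrist_force']);d,r=delta(-.18,.0);print(d.round(4),r.round(1))
E
```

```text
('tcp rel (e,f,n)', array([0.007 , 0.0037, 0.    ]), 'axis dev', array([-0.25,  0.51, -0.  ])) -0.17118830614806066 [-0.10299734  0.23194627  0.7721891 ]
[-0.0069 -0.0012 -0.0037] [-0.3  0.7  0.3]
```

drive_tool --rows '[{"gripper": -1, "dp": [-0.007, -0.001, -0.0035], "rot": [-0.3, 0.7, 0.3]}, {"gripper": -1, "dp": [0, 0, 0], "rot": [0, 0, 0]}]'

```text
time: 2.75
ee_pos: [0.63, 0.081, 0.1788]
tcp_rot: [0.862, 0.016, 0.492, -0.123]
wrist_force: [0.8, 0.1, -0.3]
opening: 1.001
```

```bash
python3 - <<'E'
from geo import *
print(off(),hang(),ctrl.state()['wrist_force']);d,r=delta(-.18,.0);print(d.round(4),r.round(1))
E
```

```text
('tcp rel (e,f,n)', array([0.0007, 0.0008, 0.0016]), 'axis dev', array([-0.04,  0.05,  0.  ])) -0.18025902969229632 [ 0.83250469  0.06995573 -0.27939512]
[-0.0001 -0.0008 -0.0017] [-0.   0.1 -0. ]
```

Close the gripper and let it settle.

drive_tool --rows '[{"gripper": 1, "dp": [0, -0.001, -0.001], "rot": [0, 0, 0]}, {"gripper": 1, "dp": [0, 0, 0], "rot": [0, 0, 0]}, {"gripper": 1, "dp": [0, 0, 0], "rot": [0, 0, 0]}, {"gripper": 1, "dp": [0, 0, 0], "rot": [0, 0, 0]}, {"gripper": 1, "dp": [0, 0, 0], "rot": [0, 0, 0]}]' --squeeze 20

```text
time: 3.38
ee_pos: [0.6303, 0.0805, 0.1794]
tcp_rot: [0.862, 0.017, 0.491, -0.122]
wrist_force: [-0.1, 0.1, 1.1]
opening: 0.512
```

```bash
python3 - <<'E'
from geo import *
s=ctrl.state();print(s['opening'],off(),hang(),s['wrist_force'],s['ft_torque'],s['qpos'].round(2))
c=cam('wrist');save(c,'w2.png')
for k,v in meas(c).items():print(k,v)
E
```

```text
0.511890957960732 ('tcp rel (e,f,n)', array([0.0015, 0.0004, 0.0019]), 'axis dev', array([-0.15,  0.16,  0.  ])) -0.17972027853679381 [-0.1442867   0.07825437  1.09299878] [0.27963298 0.39941114 0.05915611] [-0.33  0.49 -0.    1.97  0.99  0.43  0.16]
blue (np.int64(2479), array([-0.081 ,  0.0162, -0.059 ]), array([-0.0808,  0.0163]), 0.016307110595703125)
carousel -2.9422546279882944
car_mean -2.944521808137294
bar (((-138.66757202148438, -23.786468505859375), (662.7276611328125, 670.6001586914062), 56.203792572021484), np.float64(0.01076196538875801))
cap (((-3.915262460708618, 1.4656628370285034), 600.1729736328125), np.float64(-0.038059239197688464))
tray (((-2.0278522968292236, 2.6385750770568848), 1049.8900146484375), np.float64(-0.06800601011843899))
```

View pics/w2.png

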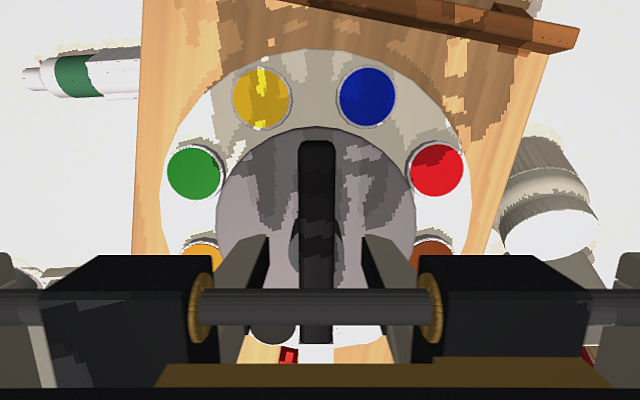

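Wrist view: the bar (300-335, 140-340) lies between the pads, which are still closing, and the blue pan at (366,96) measures well. I close further.

drive_tool --rows '[{"gripper": 1, "dp": [-0.001, 0, -0.001], "rot": [0, 0, 0]}, {"gripper": 1, "dp": [0, 0, 0], "rot": [0, 0, 0]}, {"gripper": 1, "dp": [0, 0, 0], "rot": [0, 0, 0]}, {"gripper": 1, "dp": [0, 0, 0], "rot": [0, 0, 0]}, {"gripper": 1, "dp": [0, 0, 0], "rot": [0, 0, 0]}]'

```text
time: 4.05
ee_pos: [0.6292, 0.0811, 0.1781]
tcp_rot: [0.862, 0.016, 0.491, -0.122]
wrist_force: [0.4, 0.7, -0.1]
opening: 0.297
```

```bash
python3 - <<'E'
from geo import *
s=ctrl.state();print(s['opening'],off(),hang(),s['wrist_force'],s['ft_torque'])
E
```

```text
0.2969724500428758 ('tcp rel (e,f,n)', array([-0.0003,  0.0005,  0.0014]), 'axis dev', array([-0.19,  0.13, -0.  ])) -0.1802683217281641 [ 0.42120457  0.71508986 -0.12363818] [0.32315519 0.39624355 0.08048023]
```

drive_tool --rows '[{"gripper": 1, "dp": [0, 0, 0], "rot": [0, 0, 0]}, {"gripper": 1, "dp": [0, 0, 0], "rot": [0, 0, 0]}, {"gripper": 1, "dp": [0, 0, 0], "rot": [0, 0, 0]}, {"gripper": 1, "dp": [0, 0, 0], "rot": [0, 0, 0]}, {"gripper": 1, "dp": [0, 0, 0], "rot": [2.42, -0.98, -4.26]}, {"gripper": 1, "dp": [0, 0, 0], "rot": [2.42, -0.98, -4.26]}, {"gripper": 1, "dp": [0, 0, 0], "rot": [2.42, -0.98, -4.26]}, {"gripper": 1, "dp": [0, 0, 0], "rot": [2.42, -0.98, -4.26]}]'

```text
time: 5.05
ee_pos: [0.6291, 0.0808, 0.1781]
tcp_rot: [0.846, 0.169, 0.461, -0.208]
wrist_force: [1.3, 0.5, -0.4]
opening: 0.293
```

```bash
cat > st.py <<'E'
from geo import *
s=ctrl.state();print(s['time'],s['opening'],off(),'h',hang(),s['wrist_force'].round(1),s['ft_torque'].round(2),s['qpos'].round(2))
c=cam('wrist');save(c,'t%.2f.png'%s['time']);m=meas(c)
for k in('carousel','car_mean','blue'):print(k,m.get(k))
E
python3 st.py
```

```text
5.05 0.293049231946212 ('tcp rel (e,f,n)', array([-0.0002,  0.0002,  0.0014]), 'axis dev', array([-0.11,  0.2 , -0.  ])) h 0.17666336164599647 [ 1.3  0.5 -0.4] [0.12 0.46 0.17] [-0.4   0.5   0.09  1.97  0.93  0.39 -0.15]
carousel -2.7721530476480787
car_mean -2.7734709341885475
blue (np.int64(2510), array([-0.077 ,  0.0297, -0.059 ]), array([-0.0768,  0.0297]), 0.01624002685546875)
```

View pics/t5.05.png

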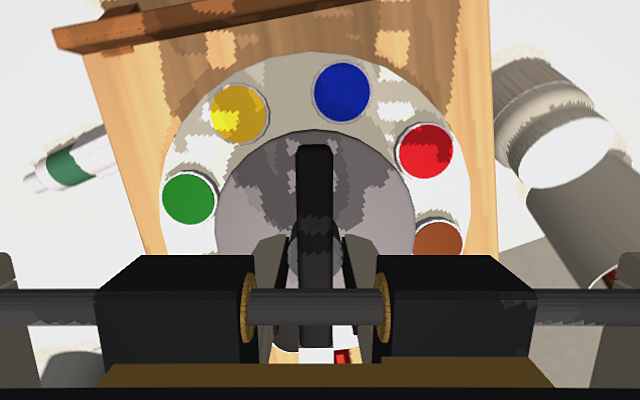

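The fingertips have closed on the 27 mm round hub under the bar rather than on the bar itself. I open a little, rise 10 mm and grip the bar proper.

drive_tool --rows '[{"gripper": 0.1, "dp": [0, 0, 0], "rot": [0, 0, 0]}, {"gripper": 0.1, "dp": [0, 0, 0], "rot": [0, 0, 0]}, {"gripper": 0.1, "dp": [-0.0048, 0.002, 0.0085], "rot": [0, 0, 0]}, {"gripper": 0.1, "dp": [0, 0, 0], "rot": [0, 0, 0]}]'

```text
time: 5.6
ee_pos: [0.624, 0.0827, 0.1874]
tcp_rot: [0.846, 0.169, 0.461, -0.208]
wrist_force: [-0.4, -0.4, 0.7]
opening: 0.448
```

```bash
python3 st.py
```

```text
5.6 0.4484521081573737 ('tcp rel (e,f,n)', array([-0.    ,  0.0001,  0.0122]), 'axis dev', array([-0.09,  0.21, -0.  ])) h 0.1767565539239145 [-0.4 -0.4  0.7] [ 0.22  0.41 -0.03] [-0.4   0.48  0.07  1.97  0.91  0.41 -0.13]
carousel -2.7550011163745287
car_mean -2.7566671179979947
blue (np.int64(2258), array([-0.0765,  0.031 , -0.059 ]), array([-0.0762,  0.031 ]), 0.01619598388671875)
```

drive_tool --rows '[{"gripper": 1, "dp": [0.0008, 0, -0.0015], "rot": [0, 0, 0]}, {"gripper": 1, "dp": [0, 0, 0], "rot": [0, 0, 0]}, {"gripper": 1, "dp": [0, 0, 0], "rot": [0, 0, 0]}, {"gripper": 1, "dp": [0, 0, 0], "rot": [0, 0, 0]}, {"gripper": 1, "dp": [0, 0, 0], "rot": [0, 0, 0]}]' --squeeze 30

```text
time: 6.28
ee_pos: [0.6249, 0.0824, 0.1854]
tcp_rot: [0.846, 0.169, 0.461, -0.208]
wrist_force: [1.0, -0.0, 0.1]
opening: 0.269
```

```bash
python3 st.py
```

```text
6.275 0.26908725728268934 ('tcp rel (e,f,n)', array([-0.0003,  0.0002,  0.0101]), 'axis dev', array([-0.06,  0.2 , -0.  ])) h 0.17661771974195406 [ 1.  -0.   0.1] [0.24 0.46 0.02] [-0.4   0.48  0.08  1.97  0.92  0.41 -0.13]
carousel -2.755287014541034
car_mean -2.7568044896133816
blue (np.int64(2301), array([-0.0765,  0.031 , -0.059 ]), array([-0.0763,  0.031 ]), 0.01627558898925781)
```

drive_tool --rows '[{"gripper": 1, "dp": [0, 0, 0], "rot": [0, 0, 0]}, {"gripper": 1, "dp": [0, 0, 0], "rot": [0, 0, 0]}, {"gripper": 1, "dp": [0, 0, 0], "rot": [0, 0, 0]}]'

```text
time: 6.7
ee_pos: [0.6249, 0.0825, 0.1854]
tcp_rot: [0.846, 0.169, 0.461, -0.208]
wrist_force: [0.3, 0.2, 0.3]
opening: 0.275
```

```bash
python3 st.py
```

```text
6.7 0.2747748075101014 ('tcp rel (e,f,n)', array([-0.0003,  0.0003,  0.0101]), 'axis dev', array([-0.06,  0.2 , -0.  ])) h 0.17660219400870966 [0.3 0.2 0.3] [0.25 0.43 0.02] [-0.4   0.48  0.08  1.97  0.92  0.41 -0.13]
carousel -2.754325712625213
car_mean -2.755755038892136
blue (np.int64(2302), array([-0.0765,  0.0311, -0.059 ]), array([-0.0762,  0.0311]), 0.016286827087402343)
```

```bash
ls pics; python3 -c "
import cv2
a=cv2.imread('pics/t6.70.png')[130:390,180:460];cv2.imwrite('pics/z.png',cv2.resize(a,None,fx=2.2,fy=2.2))"
```

```text
scene0.png
side0.png
t5.05.png
t5.60.png
t6.28.png
t6.70.png
w1.png
w2.png
wrist0.png
```

View pics/z.png

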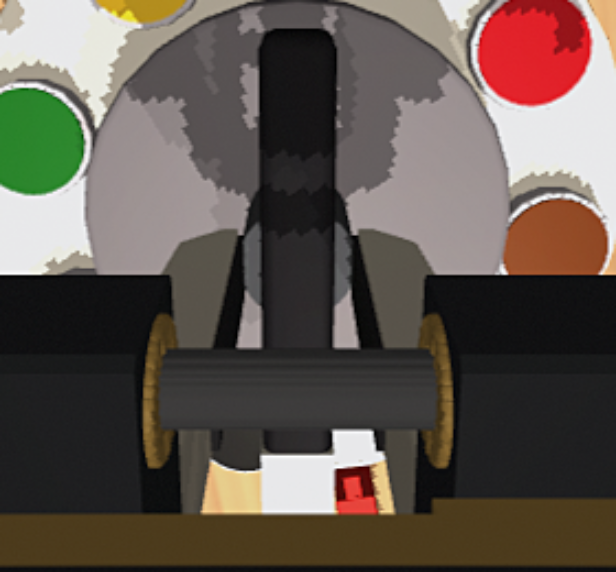

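drive_tool --rows '[{"gripper": 1, "dp": [-0.002, 0.0008, 0.0034], "rot": [0, 0, 0]}, {"gripper": 1, "dp": [0, 0, 0], "rot": [0, 0, 0]}]'

```text
time: 7.0
ee_pos: [0.6237, 0.0831, 0.1868]
tcp_rot: [0.845, 0.169, 0.462, -0.208]
wrist_force: [-13.5, 2.6, 18.9]
opening: 0.168
```

```bash
python3 st.py; python3 -c "
from geo import *
c=cam('side');save(c,'side1.png');p=proj(c,G)[0].astype(int);print(p)
a=c['image'][max(p[1]-70,0):p[1]+70,p[0]-90:p[0]+90];cv2.imwrite('pics/sz.png',cv2.resize(a[...,::-1],None,fx=4,fy=4,interpolation=cv2.INTER_CUBIC))"
```

```text
7.0 0.16817926012096168 ('tcp rel (e,f,n)', array([-0.0007,  0.0003,  0.0119]), 'axis dev', array([-0.06,  0.1 ,  0.  ])) h 0.17607524891478246 [-13.5   2.6  18.9] [-0.18  1.21 -0.39] [-0.4   0.48  0.07  1.97  0.91  0.41 -0.13]
carousel -2.754196175840226
car_mean -2.756234715300273
blue (np.int64(2255), array([-0.0765,  0.031 , -0.059 ]), array([-0.0763,  0.0311]), 0.016295753479003906)
[324 161]
```

View pics/sz.png

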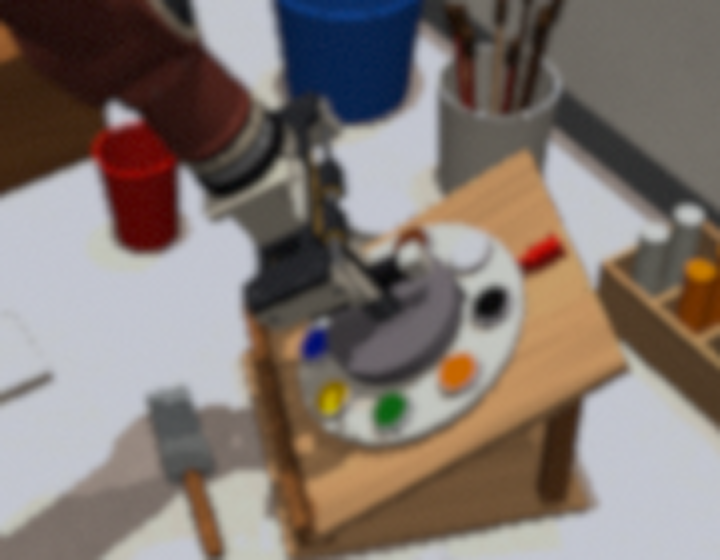

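The opening is now 0.168 (15.6 mm), so the bar itself is gripped. Swing clockwise.

drive_tool --rows '[{"gripper": 1, "dp": [0, 0, 0], "rot": [2.42, -0.98, -4.26]}, {"gripper": 1, "dp": [0, 0, 0], "rot": [2.42, -0.98, -4.26]}, {"gripper": 1, "dp": [0, 0, 0], "rot": [2.42, -0.98, -4.26]}, {"gripper": 1, "dp": [0, 0, 0], "rot": [2.42, -0.98, -4.26]}, {"gripper": 1, "dp": [0, 0, 0], "rot": [2.42, -0.98, -4.26]}, {"gripper": 1, "dp": [0, 0, 0], "rot": [2.42, -0.98, -4.26]}]'

```text
time: 7.85
ee_pos: [0.6235, 0.0829, 0.1869]
tcp_rot: [0.772, 0.384, 0.391, -0.323]
wrist_force: [1.2, -0.4, -1.2]
opening: 0.17
```

```bash
python3 st.py
```

```text
7.85 0.17008389528094117 ('tcp rel (e,f,n)', array([-0.0008,  0.0001,  0.012 ]), 'axis dev', array([ 0.05,  0.17, -0.  ])) h 0.7073267513983988 [ 1.2 -0.4 -1.2] [0.13 0.52 0.16] [-0.49  0.48  0.21  1.98  0.79  0.36 -0.55]
carousel -2.242617757646631
car_mean -2.243474988676909
blue (np.int64(2260), array([-0.0514,  0.0645, -0.059 ]), array([-0.0512,  0.0644]), 0.016285627746582033)
```

drive_tool --rows '[{"gripper": 1, "dp": [0, 0, 0], "rot": [2.42, -0.98, -4.26]}, {"gripper": 1, "dp": [0, 0, 0], "rot": [2.42, -0.98, -4.26]}, {"gripper": 1, "dp": [0, 0, 0], "rot": [2.42, -0.98, -4.26]}, {"gripper": 1, "dp": [0, 0, 0], "rot": [2.42, -0.98, -4.26]}, {"gripper": 1, "dp": [0, 0, 0], "rot": [2.42, -0.98, -4.26]}, {"gripper": 1, "dp": [0, 0, 0], "rot": [0, 0, 0]}]'

```text
time: 8.65
ee_pos: [0.6233, 0.0829, 0.1867]
tcp_rot: [0.67, 0.542, 0.311, -0.401]
wrist_force: [0.1, -0.6, 0.2]
opening: 0.17
```

```bash
python3 st.py
```

```text
8.65 0.16964173884753217 ('tcp rel (e,f,n)', array([-0.001,  0.   ,  0.012]), 'axis dev', array([0.17, 0.13, 0.  ])) h 1.1460936340602879 [ 0.1 -0.6  0.2] [0.29 0.5  0.04] [-0.57  0.49  0.33  1.98  0.66  0.32 -0.87]
carousel -1.7877787211137748
car_mean -1.7888103496406993
blue (np.int64(2261), array([-0.0178,  0.0804, -0.059 ]), array([-0.0177,  0.0803]), 0.0162913330078125)
```

Clockwise drives: the handle is at 1.146 and the carousel at -1.788. Now anticlockwise.

drive_tool --rows '[{"gripper": 1, "dp": [0, 0, 0], "rot": [-3.4, 1.37, 5.97]}, {"gripper": 1, "dp": [0, 0, 0], "rot": [-3.4, 1.37, 5.97]}, {"gripper": 1, "dp": [0, 0, 0], "rot": [-3.4, 1.37, 5.97]}, {"gripper": 1, "dp": [0, 0, 0], "rot": [-3.4, 1.37, 5.97]}, {"gripper": 1, "dp": [0, 0, 0], "rot": [-3.4, 1.37, 5.97]}, {"gripper": 1, "dp": [0, 0, 0], "rot": [-3.4, 1.37, 5.97]}, {"gripper": 1, "dp": [0, 0, 0], "rot": [-3.4, 1.37, 5.97]}, {"gripper": 1, "dp": [0, 0, 0], "rot": [-3.4, 1.37, 5.97]}, {"gripper": 1, "dp": [0, 0, 0], "rot": [-3.4, 1.37, 5.97]}]'

```text
time: 9.82
ee_pos: [0.6236, 0.0832, 0.1869]
tcp_rot: [0.858, 0.093, 0.478, -0.166]
wrist_force: [0.8, 0.6, -1.6]
opening: 0.17
```

```bash
python3 st.py
```

```text
9.825 0.16981955091488554 ('tcp rel (e,f,n)', array([-0.0008,  0.0004,  0.012 ]), 'axis dev', array([-0.12,  0.22,  0.  ])) h -0.0012308965131839072 [ 0.8  0.6 -1.6] [ 0.31  0.53 -0.06] [-0.36  0.48  0.02  1.97  0.95  0.43  0.01]
carousel -1.789208163617041
car_mean -1.7926682521494883
blue (np.int64(1834), array([-0.0181,  0.08  , -0.059 ]), array([-0.0178,  0.08  ]), 0.016570542907714845)
```

drive_tool --rows '[{"gripper": 1, "dp": [0, 0, 0], "rot": [-3.4, 1.37, 5.97]}, {"gripper": 1, "dp": [0, 0, 0], "rot": [-3.4, 1.37, 5.97]}, {"gripper": 1, "dp": [0, 0, 0], "rot": [-3.4, 1.37, 5.97]}, {"gripper": 1, "dp": [0, 0, 0], "rot": [-3.4, 1.37, 5.97]}, {"gripper": 1, "dp": [0, 0, 0], "rot": [-3.4, 1.37, 5.97]}, {"gripper": 1, "dp": [0, 0, 0], "rot": [-3.4, 1.37, 5.97]}, {"gripper": 1, "dp": [0, 0, 0], "rot": [-3.4, 1.37, 5.97]}, {"gripper": 1, "dp": [0, 0, 0], "rot": [-3.4, 1.37, 5.97]}, {"gripper": 1, "dp": [0, 0, 0], "rot": [-2.4, 0.98, 4.26]}, {"gripper": 1, "dp": [0, 0, 0], "rot": [0, 0, 0]}]'

```text
time: 11.12
ee_pos: [0.6236, 0.0835, 0.1868]
tcp_rot: [0.78, -0.366, 0.495, 0.11]
wrist_force: [-0.6, 1.3, -1.2]
opening: 0.171
```

```bash
python3 st.py
```

```text
11.125 0.170749576402292 ('tcp rel (e,f,n)', array([-0.001 ,  0.0007,  0.012 ]), 'axis dev', array([-0.3 , -0.01, -0.  ])) h -1.0973817092866587 [-0.6  1.3 -1.2] [ 0.21  0.38 -0.03] [-0.19  0.48 -0.23  1.97  1.09  0.53  1.  ]
carousel None
car_mean None
blue None
```

```bash
cat > mc.py <<'E'
from geo import *
# hue (opencv 0-180) classes, offset clockwise from blue
CL=dict(blue=((112,130),0),red=((172,8),1),brown=((8,13),2),orange=((13,19),5),green=((50,75),6),yellow=((22,30),7))
def mcar(c):
    W=cloud(c);hsv=cv2.cvtColor(c['image'],cv2.COLOR_RGB2HSV).reshape(-1,3).astype(int)
    P=((W-G)@B.T).reshape(-1,3);r=np.hypot(P[:,0],P[:,1])
    with np.errstate(invalid='ignore'):
        ok=(abs(P[:,2]+.059)<.004)&(r>.06)&(r<.104)&(hsv[:,1]>110)&(hsv[:,2]>50)
    for k,((a,b),i) in CL.items():
        h=hsv[:,0];s=ok&(((h>=a)&(h<b)) if a<b else ((h>=a)|(h<b)))
        if s.sum()<60: continue
        Q=P[s][:,:2];cc,rr=cv2.minEnclosingCircle((Q*1e4).astype(np.float32));x,y=np.array(cc)/1e4
        ca=(-np.arctan2(y,x)-i*np.pi/4+np.pi)%(2*np.pi)-np.pi
        print(k,s.sum(),'r',round(float(np.hypot(x,y)),4),'rad',round(rr/1e4,4),'carousel',round(ca,4))
if __name__=='__main__':
    s=ctrl.state();print(s['time'],round(s['opening'],3),off(),'h',hang(),s['wrist_force'].round(1),s['qpos'].round(2))
    c=cam('wrist');save(c,'m%.2f.png'%s['time']);mcar(c)
E
python3 mc.py; ls pics|grep ^m
```

```text
11.175 0.17 ('tcp rel (e,f,n)', array([-0.001 ,  0.0007,  0.012 ]), 'axis dev', array([-0.3 , -0.01, -0.  ])) h -1.0970042573359102 [ 0.8  0.8 -0.4] [-0.19  0.48 -0.23  1.97  1.09  0.53  0.99]
red 124 r 0.09 rad 0.008 carousel -1.7332
brown 145 r 0.0795 rad 0.0158 carousel 0.622
orange 2177 r 0.0541 rad 0.0651 carousel -1.1679
green 2040 r 0.0822 rad 0.0165 carousel -1.7817
yellow 836 r 0.0821 rad 0.0167 carousel -1.787
m11.18.png
```

Anticlockwise is loose, as expected: the carousel is still at -1.785. Wind clockwise.

drive_tool --rows '[{"gripper": 1, "dp": [0, 0, 0], "rot": [3.4, -1.37, -5.97]}, {"gripper": 1, "dp": [0, 0, 0], "rot": [3.4, -1.37, -5.97]}, {"gripper": 1, "dp": [0, 0, 0], "rot": [3.4, -1.37, -5.97]}, {"gripper": 1, "dp": [0, 0, 0], "rot": [3.4, -1.37, -5.97]}, {"gripper": 1, "dp": [0, 0, 0], "rot": [3.4, -1.37, -5.97]}, {"gripper": 1, "dp": [0, 0, 0], "rot": [3.4, -1.37, -5.97]}, {"gripper": 1, "dp": [0, 0, 0], "rot": [3.4, -1.37, -5.97]}, {"gripper": 1, "dp": [0, 0, 0], "rot": [3.4, -1.37, -5.97]}, {"gripper": 1, "dp": [0, 0, 0], "rot": [3.4, -1.37, -5.97]}, {"gripper": 1, "dp": [0, 0, 0], "rot": [2.42, -0.98, -4.26]}, {"gripper": 1, "dp": [0, 0, 0], "rot": [0, 0, 0]}]'

```text
time: 12.6
ee_pos: [0.6236, 0.0831, 0.1869]
tcp_rot: [0.85, 0.149, 0.465, -0.198]
wrist_force: [1.2, 0.2, -0.6]
opening: 0.171
```

```bash
python3 mc.py
```

```text
12.6 0.171 ('tcp rel (e,f,n)', array([-0.0007,  0.0003,  0.012 ]), 'axis dev', array([ 0.01,  0.34, -0.  ])) h 0.1306988979523718 [ 1.2  0.2 -0.6] [-0.38  0.48  0.05  1.98  0.94  0.42 -0.11]
red 85 r 0.0897 rad 0.0075 carousel -0.8106
brown 2003 r 0.0823 rad 0.0165 carousel 1.6508
orange 326 r 0.0825 rad 0.016 carousel -0.7062
green 2099 r 0.0824 rad 0.0164 carousel -0.7105
```

drive_tool --rows '[{"gripper": 1, "dp": [0, 0, 0], "rot": [2.42, -0.98, -4.26]}, {"gripper": 1, "dp": [0, 0, 0], "rot": [2.42, -0.98, -4.26]}, {"gripper": 1, "dp": [0, 0, 0], "rot": [2.42, -0.98, -4.26]}, {"gripper": 1, "dp": [0, 0, 0], "rot": [2.42, -0.98, -4.26]}, {"gripper": 1, "dp": [0, 0, 0], "rot": [2.42, -0.98, -4.26]}, {"gripper": 1, "dp": [0, 0, 0], "rot": [2.42, -0.98, -4.26]}, {"gripper": 1, "dp": [0, 0, 0], "rot": [1.46, -0.59, -2.56]}, {"gripper": 1, "dp": [0, 0, 0], "rot": [0, 0, 0]}]'

```text
time: 13.65
ee_pos: [0.6235, 0.0829, 0.1868]
tcp_rot: [0.772, 0.385, 0.389, -0.324]
wrist_force: [0.4, -1.1, -0.7]
opening: 0.171
```

```bash
python3 mc.py; ls -t pics | head -1
```

```text
13.65 0.171 ('tcp rel (e,f,n)', array([-0.0008,  0.0001,  0.012 ]), 'axis dev', array([ 0.17,  0.29, -0.  ])) h 0.71065288938553 [ 0.4 -1.1 -0.7] [-0.48  0.48  0.2   1.98  0.82  0.37 -0.58]
red 88 r 0.0896 rad 0.007 carousel -0.2296
brown 1110 r 0.0823 rad 0.0165 carousel 2.2239
orange 1217 r 0.0824 rad 0.0161 carousel -0.13
green 2106 r 0.0821 rad 0.0165 carousel -0.1341
m13.65.png
```

drive_tool --rows '[{"gripper": 1, "dp": [0, 0, 0], "rot": [0.92, -0.37, -1.62]}, {"gripper": 1, "dp": [0, 0, 0], "rot": [0.92, -0.37, -1.62]}, {"gripper": 1, "dp": [0, 0, 0], "rot": [0.92, -0.37, -1.62]}, {"gripper": 1, "dp": [0, 0, 0], "rot": [0.92, -0.37, -1.62]}, {"gripper": 1, "dp": [0, 0, 0], "rot": [0, 0, 0]}]'

```text
time: 14.32
ee_pos: [0.6234, 0.0829, 0.1868]
tcp_rot: [0.743, 0.437, 0.366, -0.351]
wrist_force: [0.8, -0.2, 0.1]
opening: 0.17
```

```bash
python3 mc.py; ls -t pics | head -1
```

```text
14.325 0.17 ('tcp rel (e,f,n)', array([-0.0008,  0.0001,  0.012 ]), 'axis dev', array([0.21, 0.25, 0.  ])) h 0.8499949684383322 [ 0.8 -0.2  0.1] [-0.51  0.49  0.23  1.98  0.78  0.36 -0.68]
red 92 r 0.0053 rad 0.094 carousel 0.7305
brown 1424 r 0.0823 rad 0.0165 carousel 2.3587
orange 902 r 0.0821 rad 0.0161 carousel 0.0017
green 2102 r 0.0821 rad 0.0163 carousel -0.0001
m14.32.png
```

Blue is at the pointer (carousel about 0.00). Swing the handle back the loose way.

drive_tool --rows '[{"gripper": 1, "dp": [0, 0, 0], "rot": [-2.42, 0.98, 4.26]}, {"gripper": 1, "dp": [0, 0, 0], "rot": [-2.42, 0.98, 4.26]}, {"gripper": 1, "dp": [0, 0, 0], "rot": [-2.42, 0.98, 4.26]}, {"gripper": 1, "dp": [0, 0, 0], "rot": [-2.42, 0.98, 4.26]}, {"gripper": 1, "dp": [0, 0, 0], "rot": [-2.42, 0.98, 4.26]}, {"gripper": 1, "dp": [0, 0, 0], "rot": [-2.42, 0.98, 4.26]}, {"gripper": 1, "dp": [0, 0, 0], "rot": [-2.42, 0.98, 4.26]}, {"gripper": 1, "dp": [0, 0, 0], "rot": [-2.42, 0.98, 4.26]}, {"gripper": 1, "dp": [0, 0, 0], "rot": [-2.42, 0.98, 4.26]}, {"gripper": 1, "dp": [0, 0, 0], "rot": [-1.6, 0.65, 2.8]}, {"gripper": 1, "dp": [0, 0, 0], "rot": [0, 0, 0]}]'

```text
time: 15.75
ee_pos: [0.6236, 0.0832, 0.1869]
tcp_rot: [0.858, 0.091, 0.478, -0.165]
wrist_force: [0.8, 0.0, -1.6]
opening: 0.17
```

```bash
python3 mc.py; ls -t pics | head -1
```

```text
15.75 0.17 ('tcp rel (e,f,n)', array([-0.0008,  0.0004,  0.012 ]), 'axis dev', array([-0.09,  0.22,  0.  ])) h -0.006504678780137554 [ 0.8  0.  -1.6] [-0.35  0.48  0.01  1.97  0.97  0.44  0.01]
blue 101 r 0.0847 rad 0.0159 carousel -0.0003
brown 2587 r 0.0316 rad 0.092 carousel 1.1864
orange 1281 r 0.0828 rad 0.0166 carousel 0.0034
green 1709 r 0.0819 rad 0.0166 carousel 0.0008
m15.75.png
```

Parked at -0.007 with the carousel at about 0.00. Open and back straight out along the axis.

drive_tool --rows '[{"gripper": -1, "dp": [0, 0, 0], "rot": [0, 0, 0]}, {"gripper": -1, "dp": [0, 0, 0], "rot": [0, 0, 0]}, {"gripper": -1, "dp": [0, 0, 0], "rot": [0, 0, 0]}, {"gripper": -1, "dp": [0, 0, 0], "rot": [0, 0, 0]}, {"gripper": -1, "dp": [0, 0, 0], "rot": [0, 0, 0]}, {"gripper": -1, "dp": [-0.01, 0.004, 0.017], "rot": [0, 0, 0]}, {"gripper": -1, "dp": [-0.01, 0.004, 0.017], "rot": [0, 0, 0]}, {"gripper": -1, "dp": [-0.01, 0.004, 0.017], "rot": [0, 0, 0]}, {"gripper": -1, "dp": [-0.01, 0.004, 0.017], "rot": [0, 0, 0]}, {"gripper": -1, "dp": [-0.01, 0.004, 0.017], "rot": [0, 0, 0]}, {"gripper": -1, "dp": [-0.01, 0.004, 0.017], "rot": [0, 0, 0]}, {"gripper": -1, "dp": [-0.01, 0.004, 0.017], "rot": [0, 0, 0]}, {"gripper": -1, "dp": [0, 0, 0], "rot": [0, 0, 0]}, {"gripper": -1, "dp": [0, 0, 0], "rot": [0, 0, 0]}]'

```text
time: 17.55
ee_pos: [0.5506, 0.1103, 0.3086]
tcp_rot: [0.857, 0.091, 0.479, -0.167]
wrist_force: [0.4, -0.5, -0.8]
opening: 0.998
```

```bash
python3 mc.py; python3 -c "
from geo import *
c=cam('wrist');save(c,'final.png');
for k,v in meas(c).items():print(k,v)"
```

```text
17.55 0.998 ('tcp rel (e,f,n)', array([-0.0035, -0.0019,  0.1565]), 'axis dev', array([ 0.09,  0.17, -0.  ])) h -0.0038378375592833637 [ 0.4 -0.5 -0.8] [-0.35  0.23 -0.14  1.94  0.71  0.72  0.22]
blue 307 r 0.082 rad 0.0164 carousel 0.0047
red 621 r 0.0799 rad 0.0468 carousel 0.3922
brown 680 r 0.0268 rad 0.0834 carousel 0.8633
orange 751 r 0.0822 rad 0.0164 carousel 0.0042
green 658 r 0.0821 rad 0.0161 carousel -0.002
blue (np.int64(301), array([ 0.0863, -0.0012, -0.059 ]), array([ 0.0817, -0.0004]), 0.016293373107910156)
carousel 0.004284357438198241
car_mean 0.013711710507454556
bar (((0.02496337890625, -2.2142486572265625), (1093.5533447265625, 159.31727600097656), 0.5779289603233337), np.float64(0.010838986585873098))
cap (((-5.427670001983643, -5.384398937225342), 597.8927612304688), np.float64(-0.0380316312714493))
tray (((51.54536437988281, -5.0453009605407715), 1098.2794189453125), np.float64(-0.06798743608253989))
pointer (array([ 0.1185,  0.0004, -0.0674]), array([ 0.1062, -0.0055, -0.0848]))
```

View pics/final.png

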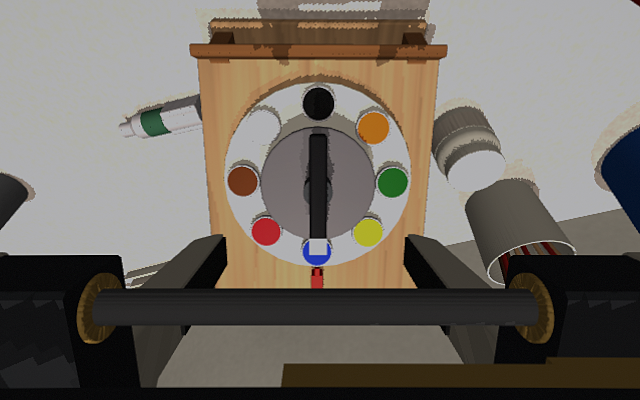

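Final picture: the blue pan at (317,250) sits right at the red pointer (317,275), and the bar is in line with its white end at (317,246). The gripper is clear, and the tube and jar are in place.

```bash
python3 -c "
from workcell import ctrl
print(ctrl.close_job())"
```

```text
the job is handed in; nothing more can be done
None
```

The blue pan stands at the red pointer, the handle is parked and released, and I handed the job in at about 17.7 s. Handing in reports no verdict.

**What I did:**
1. I gripped the T-handle and swung it clockwise to +1.15 rad, which showed that clockwise drives the carousel.
2. I swung it anticlockwise to -1.10 rad, which turned loosely and left the carousel still.
3. I wound clockwise until the blue pan was at the pointer, then swung back the loose way to park and backed out along the axis.

**Last checks (wrist camera):**
- **Blue pan:** the carousel is at about 0.004 rad, so the pan is under 1 mm from its place.
- **Handle:** the bar is about 0.6 degrees off the pointer's line.
- **Released:** the gripper is fully open and about 0.16 m clear of the handle.
- **Bystanders:** the paint tube and the jar look unmoved. I did not measure the other things on the table again.

**What went wrong or disagreed:**
- My first grip closed on the round hub under the bar instead of the bar. I noticed it from the opening (27 mm) and regripped 10 mm higher. It did no harm.
- In the final checks, the blue, orange and green pans agreed on the carousel angle within 0.007 rad. The red and brown readings were wrong because my colour ranges mixed in other things, so I ignored them.

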